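Charge the ring die with test slugs and close it

ROBOT

A 6-joint arm with a two-finger parallel gripper is mounted at the origin on the work surface. World frame = base frame: x ahead of the robot, y to its left, z up, the work surface at z = 0. Lengths are in m, angles in rad, forces in N, time in s.
With the tool pointing down it reaches from about 0.25 to 0.775 m from the base axis. Payload 4 kg.
Tool frame: the origin (TCP) lies midway between the tips of the shut fingers; the grasp point (between the pads) lies 19 mm behind it; z points along the fingers, y is the line along which they close (so a half turn about z gives the same grasp; the last joint's range is limited). The gripper opens to 94 mm and grips with 3 to 60 N. Pads are 16 mm wide; open, the fingers measure 119 mm over their backs; the gripper's body (75 mm by 177 mm) begins 78 mm behind the grasp point.
Start: joints at [-1.344, 0.087, 1.371, -0, 1.684, -0.103], TCP at [0.178, -0.52, 0.206] pointing down, gripper open.
Joint ranges: [-3.1, 3.1], [-0.76, 2.03], [0.27, 2.55], [-1.08, 4.22], [0.17, 2.65], [-2.57, 2.57]. Speed limits (rad/s): [2.79, 2.79, 3.14, 3.14, 3.14, 3.14].

INTERFACE

Orientations are given as [roll, pitch, yaw] about the fixed x, y, z axes, in that order (R = Rz(yaw) Ry(pitch) Rx(roll)).
In Python, from bench import robot gives the robot as it stands. The module is installed in compiled form; this text tells all that it offers.
- The arm moves only by the tool arm_command, never from a script. Its argument "targets" is a list of rows, each a list of 4 numbers: the shift along the world's x, y, z as a fraction of full scale, then the turn about the world's z as a fraction of full scale. A call has 1 to 8 rows; each row is the pose to reach, as a shift and turn from the pose commanded when the call began; what a row does not reach only later rows make up. Full scale, the value 1, is 0.5 m for a shift and 120 degrees for a turn. A row lasts 1/12 s, in which the tool goes at most 41.7 mm and 7.16 degrees, less where a joint would pass 70% of its speed; a pose out of reach is approached as far as the arm can. A call with a number of a shift or a turn outside -1 to 1 is refused whole. A call with a gripper value outside its range is refused whole. "claw" is the closure, from 0 (fully open) to 1 (shut), set as the call begins (left out, the last holds). The fingers move at their own pace and stop on an object; the grip force is fixed at half the most. Time passes only in rows, so rows that repeat a pose let the fingers close. It gives the time, the measured TCP pose, the force, the opening and the grip force at its end, in the units of the state.
- robot.get_obs(): the state, without advancing time (a new reading comes with each control period).
- robot.snapshot(name): name is "scene" or "top"; returns the picture (384x512x3 uint8, red, green, blue); there is no depth.
- robot.camera_info(name): a dict with "vfov" (degrees; the focal length in pixels is half the picture's height over the tangent of half this angle, whatever the lens; pixels are square), "cx", "cy" (the principal point, pixels), "extrinsics" (4x4, takes a point from camera to world coordinates). Camera axes: x right, y up, looking along -z (the intrinsics and any distortion apply to the point x, -y, -z); pixel columns grow to the right and rows downward; lengths in m; the calibration is good to about 2 mm. A picture is of the moment at which its call begins. camera_info takes no time and is no camera call.
- robot.close_job(): hands the job in; it is judged then, once.
The state is a dict: "time": time; "joint_positions": joint angles; "qvel": joint speeds; "joint_torque": joint torques, N m; "tool_pos": TCP position; "ee_rot": TCP orientation; "wrist_force": force on the tool from outside, world axes, zero at the start; "wrist_torque": the same for the moment, N m; "width": finger opening in m; "finger_force": force on a finger pad.
Only numpy, scipy, OpenCV 4.12 (cv2) and the standard library are available. Lean on these libraries where they do the work, as an engineer would, in place of code of your own. Each camera call takes 0.05 s, during which the arm holds its last target. There are 200 camera calls.

TASK

With the scoop, take brass slugs from the blue trough and tip at least three of them into the ring die (not with the fingers; any others stay in the trough, none may be left elsewhere). Stand the scoop, empty, upright on the middle of its black mat again, then set the cover into the recess on top of the die and press it down flush. Leave the other things on the bench where they are.

Things in the scene. Friction and masses are not known exactly. Their poses are not given: they have to be found in the camera images.
- scoop: aluminium scoop, 90 g, with an upright red handle, standing on the mat. Origin: centre of its pan's underside; z up, open nose towards its -x. Pan 64 mm long (x -32 to 32), 56 mm wide outside, 52 inside; floor 2 mm thick, side walls 18 mm high from x -22 back; back wall 40 mm high, x 29 to 32 mm
- scoop_grip (a point): point to grip, in the scoop's handle, 68 mm above the pan's underside and 33 mm behind its origin; axes as the scoop's. The handle is a flat upright bar, 22 mm along x, 14 mm thick along y (grip across this), from 32 to 98 mm above the underside
- tray: fixed blue open trough, 176 mm (x) by 112 mm (y), 28 mm tall (38 mm at its -x end). Origin: centre of its underside. Flat floor 4 mm up, from x -74 to 84 mm, 60 mm wide; its long sides rise from it as ramps at 50 degrees, the -x end at 70 degrees, the +x end is upright. Slugs start in its -x half (towards the robot), its +x half is free
- die: fixed steel ring die, a round open-topped cup. Origin: centre of its underside. Ring 100 mm outside diameter, top 50 mm up; dark base 112 mm diameter, 6 mm thick, also the inner floor. Bore 70 mm diameter from 6 to 42 mm up; above it a recess 80 mm diameter, 8 mm deep, whose ledge carries the cover
- cover: the die's green cover, 220 g: disc 76 mm diameter, 8 mm thick. Origin: centre of its underside. Black grip bar on top along its x: 50 mm long, 14 mm wide (y), from 8 to 36 mm up. Fits the die's recess at any yaw with 2 mm play; seated, disc flush with the die's top, origin 42 mm above the die's. Starts on the bench
- mat: fixed black rubber mat, 120 x 120 mm, 3 mm thick, the scoop's place. Origin: centre of its underside
- slug1: brass test slug 1 of 5, a chunky barrel 15 mm in diameter and 15 mm long (its z) polished and slippery, with bevelled ends (flat ends 7 mm across), 18 g. Origin: its centre. It lies loose in the tray.
- slug2: brass test slug 2 of 5, a chunky barrel 15 mm in diameter and 15 mm long (its z) polished and slippery, with bevelled ends (flat ends 7 mm across), 18 g. Origin: its centre. It lies loose in the tray.
- slug3: brass test slug 3 of 5, a chunky barrel 15 mm in diameter and 15 mm long (its z) polished and slippery, with bevelled ends (flat ends 7 mm across), 18 g. Origin: its centre. It lies loose in the tray.
- slug4: brass test slug 4 of 5, a chunky barrel 15 mm in diameter and 15 mm long (its z) polished and slippery, with bevelled ends (flat ends 7 mm across), 18 g. Origin: its centre. It lies loose in the tray.
- slug5: brass test slug 5 of 5, a chunky barrel 15 mm in diameter and 15 mm long (its z) polished and slippery, with bevelled ends (flat ends 7 mm across), 18 g. Origin: its centre. It lies loose in the tray.
- puck1: bystander, loose: mounted specimen, black disc, 30 mm diameter, 20 mm tall. Origin: centre of its underside
- puck2: bystander, loose: mounted specimen, green disc, 30 mm diameter, 20 mm tall. Origin: centre of its underside
- refblock: bystander, loose: square steel reference block, 45 x 45 x 14 mm. Origin: centre of its underside
- jar: bystander, loose: glass jar with lid, 56 mm diameter, 70 mm tall. Origin: centre of its underside
- amber: bystander, loose: amber reagent bottle, 60 mm diameter, 140 mm tall. Origin: centre of its underside
- wash: bystander, loose: white plastic bottle with red cap, 60 mm diameter, 160 mm tall. Origin: centre of its underside

How it is judged:
On the way, in this order (a step that is already met when the one before it is completed fails the run):
1. at least three slugs lie in the die's bore ((((horizontal distance between slug1 and die below 0.036 m and z of slug1 in the frame of die below 0.04 m) and (horizontal distance between slug2 and die below 0.036 m and z of slug2 in the frame of die below 0.04 m) and ((horizontal distance between slug3 and die below 0.036 m and z of slug3 in the frame of die below 0.04 m) or (horizontal distance between slug4 and die below 0.036 m and z of slug4 in the frame of die below 0.04 m) or (horizontal distance between slug5 and die below 0.036 m and z of slug5 in the frame of die below 0.04 m))) or (((horizontal distance between slug1 and die below 0.036 m and z of slug1 in the frame of die below 0.04 m) or (horizontal distance between slug2 and die below 0.036 m and z of slug2 in the frame of die below 0.04 m)) and ((horizontal distance between slug3 and die below 0.036 m and z of slug3 in the frame of die below 0.04 m) or (horizontal distance between slug4 and die below 0.036 m and z of slug4 in the frame of die below 0.04 m)) and ((horizontal distance between slug3 and die below 0.036 m and z of slug3 in the frame of die below 0.04 m) or (horizontal distance between slug5 and die below 0.036 m and z of slug5 in the frame of die below 0.04 m)) and ((horizontal distance between slug4 and die below 0.036 m and z of slug4 in the frame of die below 0.04 m) or (horizontal distance between slug5 and die below 0.036 m and z of slug5 in the frame of die below 0.04 m))) or ((horizontal distance between slug3 and die below 0.036 m and z of slug3 in the frame of die below 0.04 m) and (horizontal distance between slug4 and die below 0.036 m and z of slug4 in the frame of die below 0.04 m) and (horizontal distance between slug5 and die below 0.036 m and z of slug5 in the frame of die below 0.04 m)))), for 0.2 s.
2. the scoop stands upright on its mat (horizontal distance between scoop and mat below 0.05 m and z of scoop in the frame of mat below 0.007 m and angle between scoop's own z axis and vertical below 0.08 rad), for 0.2 s.
3. the cover is seated flush in the die's recess (horizontal distance between cover and die below 0.004 m and z of cover in the frame of die between 0.04 and 0.0438 m and angle between cover's own z axis and vertical below 0.05 rad), for 0.2 s.
At the end, for the whole second after the job is handed in: At least three slugs in the die (centre within 36 mm of its axis, under 40 mm up), the rest there or in the trough; cover within 4 mm of the axis, level to 0.05 rad, at most 1.8 mm proud; scoop upright (0.08 rad) on the mat within 50 mm of its centre; all at rest (all of step 2 and all of step 3 and (((horizontal distance between slug1 and die below 0.036 m and z of slug1 in the frame of die below 0.04 m) and (horizontal distance between slug2 and die below 0.036 m and z of slug2 in the frame of die below 0.04 m) and ((horizontal distance between slug3 and die below 0.036 m and z of slug3 in the frame of die below 0.04 m) or (horizontal distance between slug4 and die below 0.036 m and z of slug4 in the frame of die below 0.04 m) or (horizontal distance between slug5 and die below 0.036 m and z of slug5 in the frame of die below 0.04 m))) or (((horizontal distance between slug1 and die below 0.036 m and z of slug1 in the frame of die below 0.04 m) or (horizontal distance between slug2 and die below 0.036 m and z of slug2 in the frame of die below 0.04 m)) and ((horizontal distance between slug3 and die below 0.036 m and z of slug3 in the frame of die below 0.04 m) or (horizontal distance between slug4 and die below 0.036 m and z of slug4 in the frame of die below 0.04 m)) and ((horizontal distance between slug3 and die below 0.036 m and z of slug3 in the frame of die below 0.04 m) or (horizontal distance between slug5 and die below 0.036 m and z of slug5 in the frame of die below 0.04 m)) and ((horizontal distance between slug4 and die below 0.036 m and z of slug4 in the frame of die below 0.04 m) or (horizontal distance between slug5 and die below 0.036 m and z of slug5 in the frame of die below 0.04 m))) or ((horizontal distance between slug3 and die below 0.036 m and z of slug3 in the frame of die below 0.04 m) and (horizontal distance between slug4 and die below 0.036 m and z of slug4 in the frame of die below 0.04 m) and (horizontal distance between slug5 and die below 0.036 m and z of slug5 in the frame of die below 0.04 m))) and ((horizontal distance between slug1 and die below 0.036 m and z of slug1 in the frame of die below 0.04 m) or (x of slug1 in the frame of tray between -0.084 and 0.084 m and y of slug1 in the frame of tray between -0.055 and 0.055 m and z of slug1 in the frame of tray below 0.035 m)) and ((horizontal distance between slug2 and die below 0.036 m and z of slug2 in the frame of die below 0.04 m) or (x of slug2 in the frame of tray between -0.084 and 0.084 m and y of slug2 in the frame of tray between -0.055 and 0.055 m and z of slug2 in the frame of tray below 0.035 m)) and ((horizontal distance between slug3 and die below 0.036 m and z of slug3 in the frame of die below 0.04 m) or (x of slug3 in the frame of tray between -0.084 and 0.084 m and y of slug3 in the frame of tray between -0.055 and 0.055 m and z of slug3 in the frame of tray below 0.035 m)) and ((horizontal distance between slug4 and die below 0.036 m and z of slug4 in the frame of die below 0.04 m) or (x of slug4 in the frame of tray between -0.084 and 0.084 m and y of slug4 in the frame of tray between -0.055 and 0.055 m and z of slug4 in the frame of tray below 0.035 m)) and ((horizontal distance between slug5 and die below 0.036 m and z of slug5 in the frame of die below 0.04 m) or (x of slug5 in the frame of tray between -0.084 and 0.084 m and y of slug5 in the frame of tray between -0.055 and 0.055 m and z of slug5 in the frame of tray below 0.035 m)) and linear speed of each of cover, scoop, slug1, slug2, slug3, slug4, slug5 below 0.02 m/s); the robot touches nothing.
It fails at once if the fingers touch a slug (contact force between the fingers and slug1 above 0.5 N or contact force between the fingers and slug2 above 0.5 N or contact force between the fingers and slug3 above 0.5 N or contact force between the fingers and slug4 above 0.5 N or contact force between the fingers and slug5 above 0.5 N).
It fails at once if a bystander is moved by more than 30 mm (distance of any of puck1, puck2, refblock, jar, amber, wash from where it was at the start of the episode above 0.03 m).
It also fails if it takes over 72 s, if anything falls off the work surface, if the arm or the gripper's body presses on something with over 40 N, if the wrist force passes 120 N, or if a joint passes its speed limit or range.

## Working session

There is one attempt and no reset: what is moved stays moved. The work goes in short steps, Python scripts to look and compute and a tool call to move; the robot and the scene stay as the last step left them, time stands still between calls to the robot, and variables do not carry over. Pictures are saved under pics/ and viewed, at most 10 in all, crops included, and the job is handed in when it is done.

Besides the shell and the picture viewer there is one more tool, called after "Call:" by a JSON object that holds its "name" and its "arguments". arm_command: Moves the arm, as the interface text tells. Shift numbers are shares of 0.5 m and turn numbers shares of 120 degrees, none past 1 either way. Its arguments: {"type":"object","properties":{"targets":{"type":"array"},"claw":{"type":"number"}},"required":["targets"]}

```bash
mkdir -p pics; python3 - <<'E'
from bench import robot
import cv2,numpy as np
for n in("scene","top"):
    im=robot.snapshot(n); cv2.imwrite(f"pics/{n}0.png",cv2.resize(im[:,:,::-1],None,fx=1.5,fy=1.5,interpolation=cv2.INTER_CUBIC))
    print(n,robot.camera_info(n))
print(robot.get_obs())
E
```

```text
scene {'vfov': 53.68626790302224, 'cx': 256.9787942120372, 'cy': 188.9314232833929, 'extrinsics': array([[-0.22011493, -0.71020352,  0.66870051,  1.14919814],
       [ 0.97546168, -0.16369296,  0.14723835,  0.12083689],
       [ 0.00489237,  0.68470108,  0.72880758,  0.69973544],
       [ 0.        ,  0.        ,  0.        ,  1.        ]])}
top {'vfov': 47.3554803984063, 'cx': 254.6666649663214, 'cy': 189.74305158556425, 'extrinsics': array([[ 0.02400269,  0.99017408, -0.13776491,  0.4000197 ],
       [-0.99970052,  0.02443075,  0.0014168 ,  0.02692376],
       [ 0.00476857,  0.13768965,  0.99046394,  1.32476468],
       [ 0.        ,  0.        ,  0.        ,  1.        ]])}
{'time': 0.1, 'joint_positions': array([-1.34409057e+00,  8.78958706e-02,  1.37208411e+00, -3.55134609e-05,
        1.68360048e+00, -1.03116239e-01]), 'qvel': array([-0.00031273, -0.00169907, -0.00120443,  0.00108283, -0.00076037,
        0.00047022]), 'joint_torque': array([ 3.00293927e-03, -3.41251409e+01, -3.03299618e+01,  7.20951869e-02,
        3.04609956e-02, -9.34536911e-05]), 'tool_pos': array([ 0.17799563, -0.51988297,  0.20442279]), 'ee_rot': array([-3.13961177e+00, -1.69503910e-04,  3.29817868e-01]), 'wrist_force': array([ 0.78910043, -0.25055256,  0.10182751]), 'wrist_torque': array([ 0.0519551 , -0.01057476,  0.01639316]), 'finger_force': 0.0, 'width': 0.09392535055061976}
```

View pics/scene0.png

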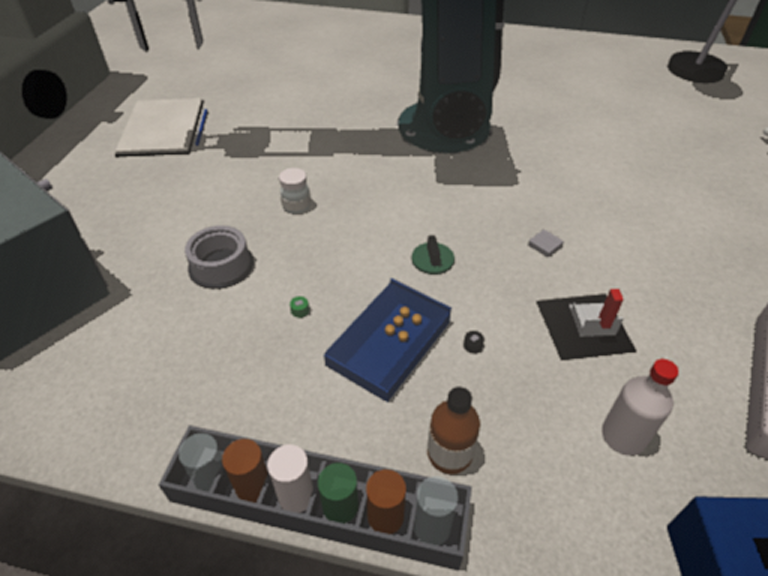

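View pics/top0.png

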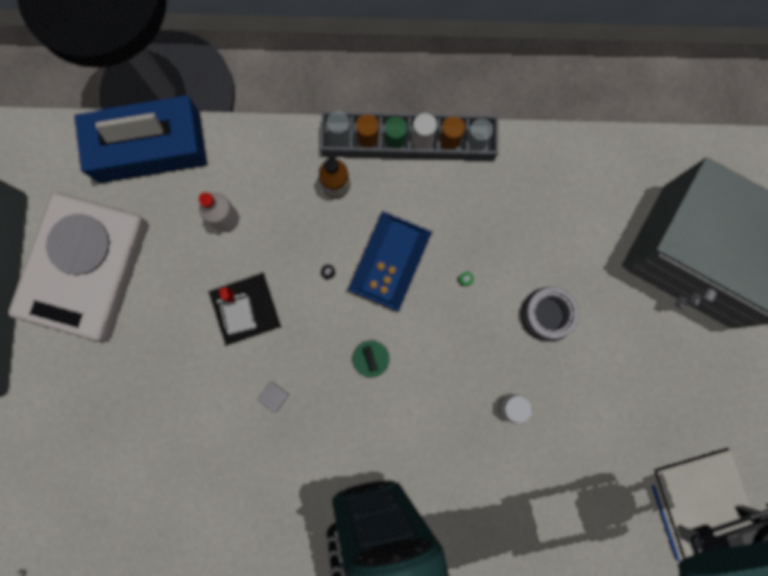

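The scene view shows the die at (218,255), cover (433,257), tray with slugs (390,338), and scoop on mat (587,325). In the top view the die is at (549,314), cover (371,358), tray (390,262), and mat (245,308). Next I'll make enlarged crops.

```bash
cat > h.py <<'E'
from bench import robot
import cv2,numpy as np
def K(n):
    c=robot.camera_info(n); return 192/np.tan(np.radians(c["vfov"]/2)),c["cx"],c["cy"],np.array(c["extrinsics"])
def proj(n,P):
    f,cx,cy,E=K(n); q=(np.atleast_2d(P)-E[:3,3])@E[:3,:3]
    return np.c_[cx+f*q[:,0]/-q[:,2], cy-f*q[:,1]/-q[:,2]]
def ray(n,u,v):
    f,cx,cy,E=K(n); d=E[:3,:3]@np.array([(u-cx)/f,-(v-cy)/f,-1]); return E[:3,3],d
def at(n,u,v,z):
    o,d=ray(n,u,v); return o+d*(z-o[2])/d[2]
def tri(a,b): # a,b=(u,v) top, scene
    o1,d1=ray("top",*a); o2,d2=ray("scene",*b)
    s=np.linalg.lstsq(np.c_[d1,-d2],o2-o1,rcond=None)[0]
    p,q=o1+d1*s[0],o2+d2*s[1]; return (p+q)/2,np.linalg.norm(p-q)
def tiles(n,im,cs,out,w=96,h=72,k=4):
    t=[]
    for x,y in cs:
        c=cv2.resize(im[y:y+h,x:x+w,::-1],None,fx=k,fy=k,interpolation=cv2.INTER_CUBIC)
        c=cv2.convertScaleAbs(c,alpha=1.4,beta=10)
        for i in range(0,w,10): cv2.line(c,(i*k,0),(i*k,4 if (x+i)%10 else 8),(0,255,255),1)
        cv2.putText(c,f"{x},{y}",(2,h*k-4),0,.4,(0,255,255),1); t.append(c)
    cv2.imwrite(out,np.vstack([np.hstack(t[:2]),np.hstack(t[2:])]))
E
python3 - <<'E'
from h import *
A={"top":[(115,170),(212,138),(318,172),(199,203)],"scene":[(345,180),(208,185),(97,134),(240,136)]}
for n in A: tiles(n,robot.snapshot(n),A[n],f"pics/t_{n}.png")
E
```

```text
(no output)
```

View pics/t_top.png

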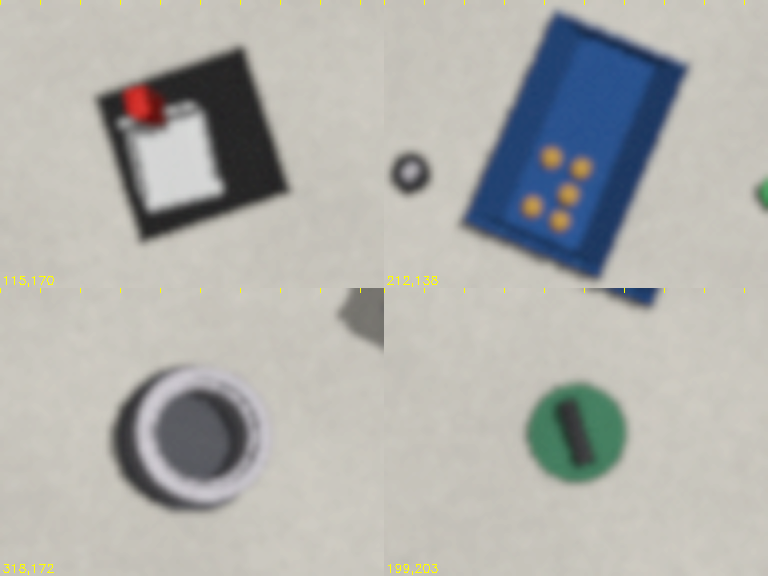

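View pics/t_scene.png

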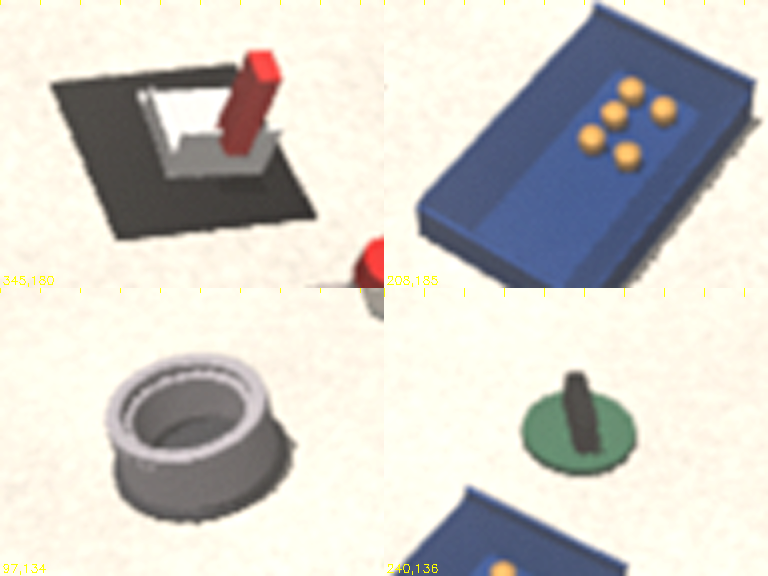

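Top tiles: mat corners (97,97), (243,47), (289,190), (142,242). The tray's short-end corners are (463,226) and (600,278), and the die rim centre is (201,434). The cover centre is (576,432). In both views the scoop's nose points down toward the robot, and the five slugs lie loose near the tray's -x end.

```bash
python3 - <<'E'
from h import *
np.set_printoptions(precision=4,suppress=True)
T={"m":(115,170),"t":(212,138),"d":(318,172),"c":(199,203)};S={"m":(345,180),"t":(208,185),"d":(97,134),"c":(240,136)}
def px(D,k,p): return D[k][0]+(p[0]+.5)/4-.5,D[k][1]+(p[1]+.5)/4-.5
def go(nm,k,a,b):
    p,e=tri(px(T,k,a),px(S,k,b)); print(nm,p,"gap %.4f"%e); return p
# mat corners
for a,b in zip([(243,47),(289,190),(142,242),(97,97)],[(118,240),(52,83),(235,65),(317,216)]): go("mat",'m',a,b)
go("handletop",'m',(139,103),(264,66))
for a,b in [((79,226),(371,84)),((216,278),(212,4)),((304,67),(36,208))]: go("tray",'t',a,b)
go("die rim",'d',(201.5,145.5),(188.5,120))
go("cover",'c',(192.5,144),(195.5,142))
for a,b in [((565-384,403-288),(588-384,452-288)),((583-384,465-288),(575-384,374-288))]: go("bar",'c',a,b)
m=np.array([at("top",*px(T,'m',p),.003) for p in [(243,47),(289,190),(142,242),(97,97)]]);print("mat",m.mean(0),m)
for nm,p,z in [("nose",(148,213),.005),("nose",(224,190),.005),("bw",(120,124),.043),("bw",(200,105),.043),("ht",(139,103),.101)]: print(nm,at("top",*px(T,'m',p),z))
for nm,p,z in [("nose",(152,92),.008),("bwtop",(281,130),.043)]: print("s",nm,at("scene",*px(S,'m',p),z))
print("s ht",at("scene",*px(S,'m',(264,66)),.101),"backbottom",at("scene",*px(S,'m',(168,178)),.003),at("scene",*px(S,'m',(264,176)),.003))
t=np.array([at("top",*px(T,'t',p),z) for p,z in [((173,12),.028),((304,67),.028),((216,278),.038),((79,226),.038)]]);print("tray",t.mean(0),t)
d=t[1]-t[2];e=t[0]-t[3];print("tray yaw",np.degrees(np.arctan2((d+e)[1],(d+e)[0])),"len",np.linalg.norm(d[:2]),np.linalg.norm(e[:2]))
print("die",at("top",*px(T,'d',(201.5,145.5)),.05),at("scene",*px(S,'d',(188.5,120)),.05))
print("cover",at("top",*px(T,'c',(192.5,144)),.006),at("scene",*px(S,'c',(195.5,142)),.006))
for p in [(552,158),(581,168),(569,194),(532,206),(560,220)]:
    print("slug",at("top",*px(T,'t',(p[0]-384,p[1])),.0115))
E
```

```text
mat [0.6037 0.269  0.0036] gap 0.0027
mat [0.4952 0.228  0.0062] gap 0.0016
mat [0.4536 0.3373 0.0051] gap 0.0031
mat [0.5625 0.3781 0.0049] gap 0.0038
handletop [0.5471 0.3224 0.1011] gap 0.0028
tray [0.565  0.0949 0.031 ] gap 0.0016
tray [ 0.528  -0.0078  0.0365] gap 0.0016
tray [ 0.6907 -0.0707  0.027 ] gap 0.0029
die rim [ 0.5313 -0.307   0.0493] gap 0.0018
cover [0.4349 0.0464 0.0092] gap 0.0024
bar [0.4562 0.0554 0.0116] gap 0.0022
bar [0.4106 0.0391 0.0353] gap 0.0006
mat [0.5288 0.302  0.003 ] [[0.6037 0.2677 0.003 ]
 [0.4954 0.2277 0.003 ]
 [0.4536 0.3362 0.003 ]
 [0.5625 0.3766 0.003 ]]
nose [0.4753 0.3325 0.005 ]
nose [0.494  0.2763 0.005 ]
bw [0.538  0.3479 0.043 ]
bw [0.5535 0.2899 0.043 ]
ht [0.5469 0.3209 0.101 ]
s nose [0.4905 0.288  0.008 ]
s bwtop [0.5367 0.3505 0.043 ]
s ht [0.5468 0.3239 0.101 ] backbottom [0.5517 0.2982 0.003 ] [0.5377 0.3528 0.003 ]
tray [0.6285 0.0103 0.033 ] [[ 0.731   0.0281  0.028 ]
 [ 0.6908 -0.072   0.028 ]
 [ 0.528  -0.0085  0.038 ]
 [ 0.5642  0.0937  0.038 ]]
tray yaw -21.40596644500803 len 0.1747765638401517 0.17926969985665023
die [ 0.5316 -0.3077  0.05  ] [ 0.5319 -0.3056  0.05  ]
cover [0.4351 0.0452 0.006 ] [0.4315 0.0472 0.006 ]
slug [0.6213 0.0291 0.0115]
slug [0.6142 0.0069 0.0115]
slug [0.594  0.0156 0.0115]
slug [0.5841 0.0434 0.0115]
slug [0.574  0.0219 0.0115]
```

Call:
{"name": "arm_command", "arguments": {"targets": [[0.262, 0.6, 0, -0.028], [0.262, 0.6, 0, -0.028], [0.262, 0.6, 0, -0.028], [0.262, 0.6, 0, -0.028], [0.262, 0.6, 0, -0.028], [0.262, 0.6, 0, -0.028], [0.262, 0.6, 0, -0.028], [0.262, 0.6, 0, -0.028]], "claw": 0.5}}

```text
time: 0.87
tool_pos: [0.3094, -0.218, 0.2055]
ee_rot: [3.141, -0.001, 0.271]
wrist_force: [0.4, 0.8, -0.1]
width: 0.0479
finger_force: 0.0
```

Call:
{"name": "arm_command", "arguments": {"targets": [[0.262, 0.6, 0, 0], [0.262, 0.6, 0, 0], [0.262, 0.6, 0, 0], [0.262, 0.6, 0, 0], [0.262, 0.6, 0, 0], [0.262, 0.6, 0, 0], [0.262, 0.6, 0, 0], [0.262, 0.6, 0, 0]]}}

```text
time: 1.53
tool_pos: [0.4404, 0.0824, 0.2055]
ee_rot: [-3.141, -0.0, 0.273]
wrist_force: [0.2, -0.4, -0.0]
width: 0.0471
finger_force: 0.0
```

Call:
{"name": "arm_command", "arguments": {"targets": [[0.214, 0.484, 0, 0], [0.214, 0.484, 0, 0], [0.214, 0.484, 0, 0], [0.214, 0.484, 0, 0], [0.214, 0.484, 0, 0], [0.214, 0.484, 0, 0], [0.214, 0.484, 0, 0], [0.214, 0.484, 0, 0]]}}

```text
time: 2.2
tool_pos: [0.5472, 0.3249, 0.2032]
ee_rot: [-3.141, 0.002, 0.275]
wrist_force: [-0.3, -0.9, -0.3]
width: 0.0471
finger_force: 0.0
```

Call:
{"name": "arm_command", "arguments": {"targets": [[0, 0, -0.08, 0], [0, 0, -0.16, 0], [0, 0, -0.16, 0], [0, 0, -0.16, 0]]}}

```text
time: 2.53
tool_pos: [0.5446, 0.3194, 0.1221]
ee_rot: [3.14, 0.009, 0.27]
wrist_force: [-0.4, -0.3, 1.2]
width: 0.0469
finger_force: 0.0
```

```bash
python3 - <<'E'
from h import *
print(robot.get_obs()["tool_pos"],robot.get_obs()["ee_rot"])
tiles("scene",robot.snapshot("scene"),[(365,150),(0,0),(0,0),(0,0)],"pics/x.png")
a=robot.snapshot("scene");b=robot.snapshot("top")
f=lambda im,x,y:cv2.convertScaleAbs(cv2.resize(im[y:y+90,x:x+96,::-1],None,fx=4,fy=4,interpolation=cv2.INTER_CUBIC),alpha=1.5,beta=15)
cv2.imwrite("pics/g1.png",np.hstack([f(a,355,130),f(b,110,160)]))
for n in("scene","top"): print(proj(n,[robot.get_obs()["tool_pos"]]))
E
```

```text
[0.54456932 0.31944213 0.12208094] [3.13967129 0.00857209 0.2702162 ]
[[413.89908495 187.46656638]]
[[146.59802606 193.22418133]]
```

View pics/g1.png

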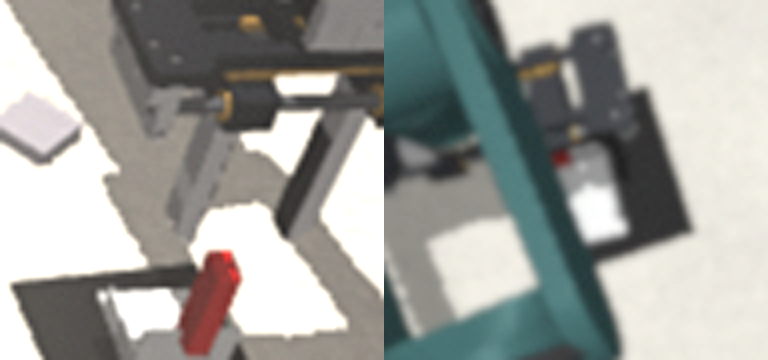

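Scene tile: the fingertips at (182,235) and (288,235) straddle the red handle top at (222,265). The gripper is aligned, so I'll descend and grip.

Call:
{"name": "arm_command", "arguments": {"targets": [[0, 0, -0.05, 0], [0, 0, -0.1, 0], [0, 0, -0.148, 0], [0, 0, -0.148, 0], [0, 0, -0.148, 0]]}}

```text
time: 3.1
tool_pos: [0.548, 0.3218, 0.0533]
ee_rot: [-3.141, -0.002, 0.271]
wrist_force: [0.4, -0.6, 0.1]
width: 0.0473
finger_force: 0.0
```

Call:
{"name": "arm_command", "arguments": {"targets": [[0, 0, 0, 0], [0, 0, 0, 0], [0, 0, 0, 0], [0, 0, 0, 0], [0, 0, 0, 0], [0, 0, 0, 0]], "claw": 1}}

```text
time: 3.6
tool_pos: [0.5476, 0.322, 0.0524]
ee_rot: [-3.141, -0.002, 0.271]
wrist_force: [0.1, 0.9, 0.9]
width: 0.0137
finger_force: 30.0
```

Call:
{"name": "arm_command", "arguments": {"targets": [[0, 0, 0.05, 0], [0, 0, 0.13, 0], [0.06, -0.12, 0.2, -0.04], [0.12, -0.26, 0.2, -0.1], [0.18, -0.4, 0.2, -0.16], [0.24, -0.52, 0.2, -0.22], [0.28, -0.62, 0.2, -0.28], [0.292, -0.672, 0.2, -0.306]]}}

```text
time: 4.27
tool_pos: [0.6477, 0.0966, 0.1486]
ee_rot: [3.141, 0.0, -0.374]
wrist_force: [0.7, 0.4, -0.0]
width: 0.0137
finger_force: 30.0
```

Call:
{"name": "arm_command", "arguments": {"targets": [[0, 0, 0, 0], [0, 0, 0, 0], [0, 0, 0, 0], [0, 0, 0, 0]]}}

```text
time: 4.6
tool_pos: [0.6466, 0.0997, 0.1483]
ee_rot: [-3.142, 0.001, -0.368]
wrist_force: [0.2, 0.3, -0.2]
width: 0.0135
finger_force: 30.0
```

```bash
python3 - <<'E'
from h import *
o=robot.get_obs();print(o["tool_pos"],o["ee_rot"],o["width"])
a=robot.snapshot("scene");b=robot.snapshot("top")
f=lambda im,x,y:cv2.convertScaleAbs(cv2.resize(im[y:y+110,x:x+100,::-1],None,fx=4,fy=4,interpolation=cv2.INTER_CUBIC),alpha=1.5,beta=15)
cv2.imwrite("pics/g2.png",np.hstack([f(a,200,150),f(b,205,120)]))
t=o["tool_pos"];y=o["ee_rot"][2];ux=np.array([np.cos(y),np.sin(y),0]);uy=np.array([-np.sin(y),np.cos(y),0])
org=t-.033*ux;org[2]-=.0494
for n in("scene","top"): print(n,proj(n,[org+a*ux+b*uy for a,b in[(-.032,-.028),(-.032,.028)]]).round(1),proj(n,[org+b*uy+.032*ux+[0,0,.04] for b in(-.028,.028)]).round(1))
E
```

```text
[0.64663508 0.09971919 0.14830208] [-3.14155028e+00  9.61514849e-04 -3.67930056e-01] 0.013463870139214686
scene [[303.  189.1]
 [326.1 199.9]] [[289.2 194.7]
 [314.1 206.6]]
top [[229.3 187.2]
 [211.1 179.8]] [[237.6 163.9]
 [218.9 156.3]]
```

View pics/g2.png

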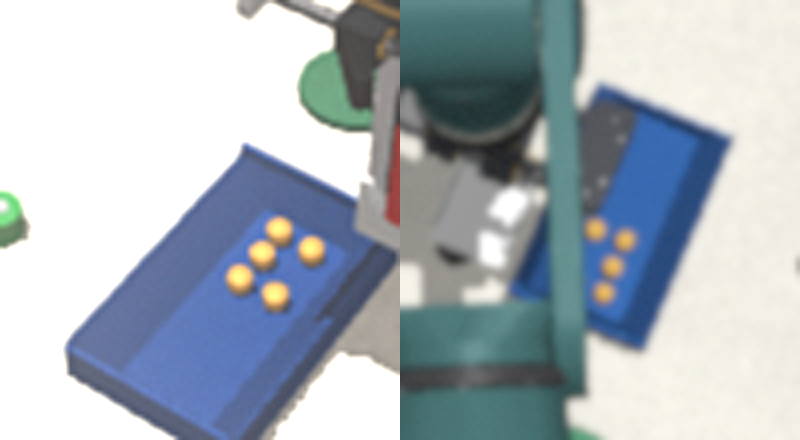

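Scene crop: the scoop hangs right of the tray at (380,200) and all five slugs are in the -x half. Unreached shift isn't carried over between calls, so I'll finish the move from the measured pose.

Call:
{"name": "arm_command", "arguments": {"targets": [[0.03, -0.06, 0, 0], [0.06, -0.14, 0, 0], [0.08, -0.2, 0, 0], [0.093, -0.228, 0, 0], [0.093, -0.228, 0, 0], [0.093, -0.228, 0, 0]]}}

```text
time: 5.2
tool_pos: [0.6936, -0.0146, 0.1483]
ee_rot: [-3.141, 0.001, -0.369]
wrist_force: [0.3, 0.1, -0.9]
width: 0.0134
finger_force: 30.0
```

```bash
python3 - <<'E'
from h import *
o=robot.get_obs();print(o["tool_pos"],o["ee_rot"],o["width"])
a=robot.snapshot("scene")
f=lambda im,x,y:cv2.convertScaleAbs(cv2.resize(im[y:y+140,x:x+130,::-1],None,fx=4,fy=4,interpolation=cv2.INTER_CUBIC),alpha=1.2,beta=5)
cv2.imwrite("pics/g3.png",f(a,200,120))
t=o["tool_pos"];y=o["ee_rot"][2];ux=np.array([np.cos(y),np.sin(y),0]);uy=np.array([-np.sin(y),np.cos(y),0])
org=t-.033*ux;org[2]-=.0494
for n in("scene",): print(n,(4*(proj(n,[org+a*ux+b*uy+[0,0,c] for a,b,c in[(-.032,-.028,0),(-.032,.028,0),(.032,-.028,0),(.032,.028,0),(.032,-.028,.04),(.032,.028,.04)]])-[200,120])).round(0))
E
```

```text
[ 0.69355753 -0.01461425  0.14828024] [-3.14078909e+00  1.23726731e-03 -3.69488404e-01] 0.013427544288450872
scene [[187. 304.]
 [275. 349.]
 [115. 381.]
 [206. 430.]
 [111. 329.]
 [205. 379.]]
```

View pics/g3.png

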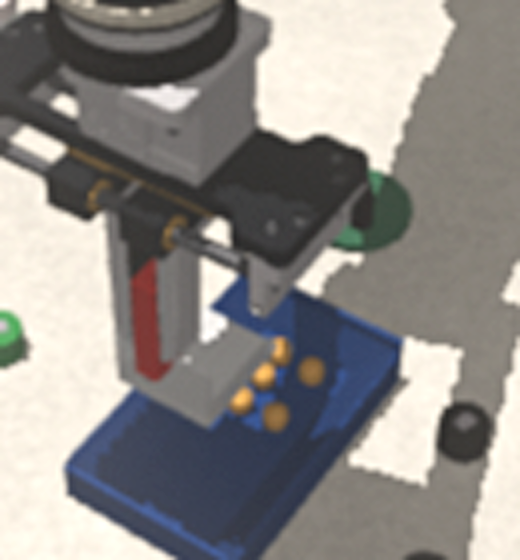

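Scene crop: scoop held level above the tray's +x half. Its back-bottom corners at about (118,380) and (212,428) match the prediction, so I'll lower it.

Call:
{"name": "arm_command", "arguments": {"targets": [[0, 0, -0.05, 0], [0, 0, -0.1, 0], [0, 0, -0.15, 0], [0, 0, -0.17, 0], [0, 0, -0.18, 0], [0, 0, -0.184, 0], [0, 0, -0.187, 0], [0, 0, -0.187, 0]]}}

```text
time: 5.92
tool_pos: [0.6947, -0.0152, 0.057]
ee_rot: [-3.141, -0.003, -0.369]
wrist_force: [-0.4, -0.2, -1.2]
width: 0.0139
finger_force: 30.0
```

Call:
{"name": "arm_command", "arguments": {"targets": [[0, 0, 0, 0], [0, 0, -0.002, 0], [0, 0, -0.004, 0], [0, 0, -0.004, 0], [0, 0, -0.004, 0]]}}

```text
time: 6.33
tool_pos: [0.6941, -0.0156, 0.0536]
ee_rot: [-3.141, -0.001, -0.37]
wrist_force: [0.2, 0.2, -0.6]
width: 0.0137
finger_force: 30.0
```

Call:
{"name": "arm_command", "arguments": {"targets": [[0, 0, -0.002, 0], [0, 0, -0.002, 0], [0, 0, -0.002, 0], [0, 0, -0.002, 0]]}}

```text
time: 6.67
tool_pos: [0.6942, -0.0155, 0.0534]
ee_rot: [-3.141, -0.001, -0.37]
wrist_force: [-0.7, 0.7, 4.7]
width: 0.0138
finger_force: 30.0
```

Call:
{"name": "arm_command", "arguments": {"targets": [[-0.0186, 0.0072, 0, 0], [-0.037, 0.0145, 0, 0], [-0.056, 0.0217, 0, 0], [-0.0746, 0.029, 0, 0], [-0.0932, 0.0362, 0, 0], [-0.108, 0.042, 0, 0], [-0.119, 0.0463, 0, 0], [-0.127, 0.0492, 0, 0]]}}

```text
time: 7.33
tool_pos: [0.6316, 0.0092, 0.0535]
ee_rot: [-3.14, -0.004, -0.37]
wrist_force: [4.5, 0.3, 5.2]
width: 0.0139
finger_force: 30.0
```

Call:
{"name": "arm_command", "arguments": {"targets": [[-0.004, 0.0015, 0, 0], [-0.008, 0.003, 0, 0], [-0.012, 0.0046, 0, 0], [-0.016, 0.006, 0, 0], [-0.019, 0.0073, 0, 0], [-0.019, 0.0073, 0, 0]]}}

```text
time: 7.83
tool_pos: [0.6224, 0.0128, 0.0535]
ee_rot: [-3.14, -0.004, -0.37]
wrist_force: [4.4, 0.2, 7.1]
width: 0.0142
finger_force: 30.0
```

```bash
python3 - <<'E'
from h import *
o=robot.get_obs();print(o["tool_pos"],o["ee_rot"],o["wrist_force"])
f=lambda im,x,y:cv2.convertScaleAbs(cv2.resize(im[y:y+140,x:x+130,::-1],None,fx=4,fy=4,interpolation=cv2.INTER_CUBIC),alpha=1.4,beta=5)
cv2.imwrite("pics/g4.png",f(robot.snapshot("scene"),200,120))
E
```

```text
[0.62240044 0.01275651 0.05349608] [-3.14000438 -0.0042071  -0.36978841] [4.40346808 0.15315027 7.12462392]
```

View pics/g4.png

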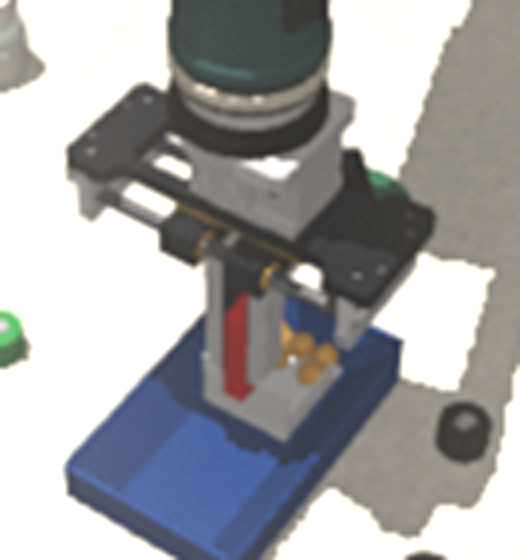

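Scene crop: at least four slugs show inside the pan at (285-330, 335-375), none behind it. The nose is 3 mm short of the end wall, so I'll push on and lift a little. Then I'll back up gently with a hard stop so the slugs slide to the back wall.

Call:
{"name": "arm_command", "arguments": {"targets": [[-0.003, 0.0012, 0, 0], [-0.006, 0.0024, 0, 0], [-0.006, 0.0024, 0, 0], [-0.006, 0.0024, 0.004, 0], [-0.006, 0.0024, 0.01, 0], [-0.006, 0.0024, 0.018, 0], [-0.006, 0.0024, 0.026, 0], [-0.006, 0.0024, 0.03, 0]]}}

```text
time: 8.55
tool_pos: [0.6163, 0.0138, 0.0659]
ee_rot: [3.14, 0.004, -0.37]
wrist_force: [0.8, 0.1, -1.6]
width: 0.0139
finger_force: 30.0
```

Call:
{"name": "arm_command", "arguments": {"targets": [[0.0019, -0.0007, 0, 0], [0.0075, -0.0029, 0, 0], [0.0168, -0.0065, 0, 0], [0.0298, -0.0116, 0, 0], [0.0466, -0.0181, 0, 0], [0.0671, -0.0261, 0, 0], [0.0913, -0.0355, 0, 0], [0.1193, -0.0463, 0, 0]]}}

```text
time: 9.22
tool_pos: [0.6781, -0.0096, 0.0668]
ee_rot: [3.141, 0.001, -0.37]
wrist_force: [-0.5, 0.1, -0.9]
width: 0.014
finger_force: 30.0
```

Call:
{"name": "arm_command", "arguments": {"targets": [[0, 0, 0, 0], [0, 0, 0, 0], [0, 0, 0, 0]]}}

```text
time: 9.47
tool_pos: [0.677, -0.0092, 0.0666]
ee_rot: [3.141, 0.001, -0.37]
wrist_force: [0.4, -0.4, -1.0]
width: 0.0137
finger_force: 30.0
```

```bash
python3 - <<'E'
from h import *
o=robot.get_obs();print(o["tool_pos"],o["ee_rot"],o["wrist_force"])
f=lambda im,x,y:cv2.convertScaleAbs(cv2.resize(im[y:y+140,x:x+100,::-1],None,fx=4,fy=4,interpolation=cv2.INTER_CUBIC),alpha=1.4,beta=5)
cv2.imwrite("pics/g5.png",np.hstack([f(robot.snapshot("scene"),215,120),f(robot.snapshot("top"),205,110)]))
E
```

```text
[ 0.67698556 -0.00919379  0.06656698] [ 3.14130175e+00  1.45478231e-03 -3.69809375e-01] [ 0.37013849 -0.42159694 -0.96784315]
```

View pics/g5.png

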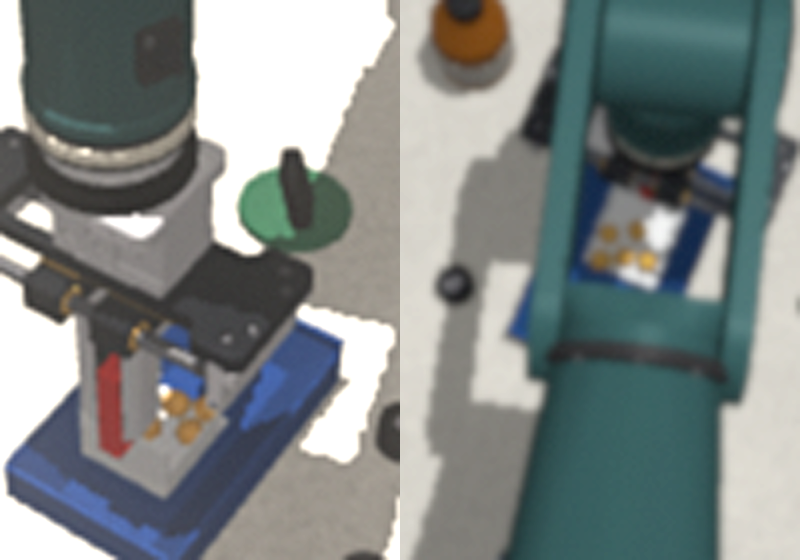

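Both views show all five slugs in the pan. In the top tile they are at (609,232), (637,230), (601,262), (629,258) and (648,262), and the cover is still on the bench. Next I'll compute where they sit in the scoop frame.

```bash
cat >> h.py <<'E'
def slugs(z=None,save=None):
    "brass blobs in the top picture -> scoop frame"
    o=robot.get_obs();t=o["tool_pos"];y=o["ee_rot"][2]
    im=robot.snapshot("top"); big=cv2.resize(im,None,fx=4,fy=4,interpolation=cv2.INTER_CUBIC)
    hsv=cv2.cvtColor(big,cv2.COLOR_RGB2HSV); m=cv2.inRange(hsv,(8,110,60),(28,255,255))
    n,_,st,c=cv2.connectedComponentsWithStats(m); zz=t[2]-.0494+.0095 if z is None else z
    ux=np.array([np.cos(y),np.sin(y)])
    for s,p in zip(st[1:],c[1:]):
        if s[4]<40: continue
        u,v=(p+.5)/4-.5; w=at("top",u,v,zz); d=w[:2]-t[:2]+.033*ux
        print("px",u.round(1),v.round(1),"area",s[4],"world",w[:2].round(4),"scoop",(d@ux).round(4),(ux[0]*d[1]-ux[1]*d[0]).round(4))
E
python3 -c "
from h import *
slugs()"
```

```text
px 244.5 83.3 area 2998 world [0.9125 0.0647] scoop 0.2262 0.1538
px 302.0 84.8 area 3069 world [ 0.9123 -0.1135] scoop 0.2904 -0.0124
px 222.4 118.0 area 3283 world [0.7997 0.129 ] scoop 0.0978 0.173
px 263.8 167.7 area 93 world [ 0.6482 -0.0008] scoop 0.0034 -0.0028
px 256.7 168.2 area 129 world [0.6462 0.0205] scoop -0.0062 0.0164
px 260.7 173.8 area 139 world [0.6294 0.008 ] scoop -0.0174 -0.0013
px 255.0 175.1 area 183 world [0.6251 0.0251] scoop -0.0275 0.0131
px 266.4 175.0 area 183 world [ 0.6261 -0.0091] scoop -0.0143 -0.0185
```

Call:
{"name": "arm_command", "arguments": {"targets": [[-0.0019, 0.0007, 0.003, 0], [-0.0075, 0.0029, 0.01, 0], [-0.0168, 0.0065, 0.018, 0], [-0.028, 0.0109, 0.026, 0], [-0.0391, 0.0152, 0.033, 0], [-0.0485, 0.0188, 0.038, 0], [-0.0541, 0.021, 0.04, 0], [-0.0559, 0.0217, 0.04, 0]]}}

```text
time: 10.28
tool_pos: [0.6491, 0.0019, 0.0879]
ee_rot: [-3.141, -0.001, -0.369]
wrist_force: [0.3, -0.2, -1.0]
width: 0.0138
finger_force: 30.0
```

Call:
{"name": "arm_command", "arguments": {"targets": [[0.0037, -0.0014, 0, 0], [0.013, -0.0051, 0, 0], [0.028, -0.0109, 0, 0], [0.0485, -0.0188, 0, 0], [0.0746, -0.029, 0, 0], [0.1062, -0.0413, 0, 0], [0.1435, -0.0557, 0, 0], [0.1435, -0.0557, 0, 0]]}}

```text
time: 10.95
tool_pos: [0.7241, -0.0284, 0.0856]
ee_rot: [3.141, -0.002, -0.372]
wrist_force: [-0.3, -0.5, -2.5]
width: 0.0143
finger_force: 30.0
```

```bash
python3 -c "
from h import *
slugs(); print(robot.get_obs()['tool_pos'])"
```

```text
px 244.4 83.3 area 3008 world [0.905  0.0642] scoop 0.168 0.152
px 302.5 78.8 area 220 world [ 0.9241 -0.1128] scoop 0.25 -0.006
px 222.4 118.0 area 3323 world [0.7939 0.1276] scoop 0.0414 0.1707
px 272.4 147.9 area 100 world [ 0.7055 -0.025 ] scoop 0.0145 -0.0035
px 264.7 149.2 area 147 world [ 0.7009 -0.0018] scoop 0.0018 0.0164
px 269.8 154.3 area 255 world [ 0.6856 -0.0175] scoop -0.0068 -0.0037
px 246.0 192.5 area 62 world [0.5692 0.0505] scoop -0.1399 0.0173
[ 0.72244189 -0.02749466  0.08558482]
```

Call:
{"name": "arm_command", "arguments": {"targets": [[-0.0017, -0.0036, 0.006, 0], [-0.006, -0.0127, 0.016, 0], [-0.0128, -0.0272, 0.027, 0], [-0.0223, -0.0471, 0.036, 0], [-0.0342, -0.0725, 0.042, 0], [-0.0479, -0.1015, 0.044, 0], [-0.0625, -0.1323, 0.044, 0], [-0.077, -0.1631, 0.044, 0]]}}

```text
time: 11.67
tool_pos: [0.6815, -0.1099, 0.1093]
ee_rot: [3.141, -0.0, -0.371]
wrist_force: [-0.4, -0.7, -1.0]
width: 0.014
finger_force: 30.0
```

Call:
{"name": "arm_command", "arguments": {"targets": [[-0.0146, -0.0308, 0, 0.012], [-0.0291, -0.0616, 0, 0.034], [-0.0437, -0.0924, 0, 0.058], [-0.0582, -0.1232, 0, 0.083], [-0.0728, -0.154, 0, 0.108], [-0.0873, -0.1848, 0, 0.133], [-0.1019, -0.2156, 0, 0.156], [-0.1164, -0.2464, 0, 0.177]]}}

```text
time: 12.33
tool_pos: [0.6228, -0.233, 0.1087]
ee_rot: [-3.141, 0.001, 0.002]
wrist_force: [-0.0, -0.0, -1.7]
width: 0.0138
finger_force: 30.0
```

Call:
{"name": "arm_command", "arguments": {"targets": [[-0.0146, -0.0308, 0, 0], [-0.0282, -0.0598, 0, 0], [-0.0402, -0.0852, 0, 0], [-0.0505, -0.1069, 0, 0], [-0.0582, -0.1232, 0, 0], [-0.0642, -0.1359, 0, 0], [-0.0676, -0.1431, 0, 0], [-0.0702, -0.1486, 0, 0]]}}

```text
time: 13.0
tool_pos: [0.5893, -0.3055, 0.1091]
ee_rot: [-3.141, -0.0, 0.001]
wrist_force: [-0.0, 0.1, -1.1]
width: 0.0143
finger_force: 30.0
```

```bash
python3 -c "
from h import *
slugs(); print(robot.get_obs()['tool_pos'],robot.get_obs()['ee_rot'][2])
cv2.imwrite('pics/n1.png',robot.snapshot('scene'))"
```

```text
px 244.5 83.4 area 3018 world [0.8956 0.0634] scoop 0.3397 0.3686
px 301.9 84.8 area 3092 world [ 0.8956 -0.1088] scoop 0.3394 0.1963
px 222.4 118.0 area 3343 world [0.7867 0.1258] scoop 0.2308 0.4311
px 246.7 192.7 area 193 world [0.5655 0.0481] scoop 0.0095 0.3536
[ 0.58920045 -0.30581366  0.10905314] 0.0008574165566210823
```

Call:
{"name": "arm_command", "arguments": {"targets": [[0, -0.001, -0.003, 0], [0, -0.002, -0.007, 0], [0, -0.002, -0.009, 0], [0, -0.002, -0.009, 0]]}}

```text
time: 13.43
tool_pos: [0.5893, -0.3057, 0.104]
ee_rot: [-3.141, 0.001, 0.002]
wrist_force: [-0.7, -1.1, -2.0]
width: 0.0138
finger_force: 30.0
```

```bash
cat >> h.py <<'E'
def brass(n="scene",box=(90,100,260,300)):
    im=robot.snapshot(n); big=cv2.resize(im,None,fx=4,fy=4,interpolation=cv2.INTER_CUBIC)
    m=cv2.inRange(cv2.cvtColor(big,cv2.COLOR_RGB2HSV),(8,110,60),(28,255,255))
    k,_,st,c=cv2.connectedComponentsWithStats(m)
    for s,p in zip(st[1:],c[1:]):
        q=p/4
        if s[4]>25 and box[0]<q[0]<box[2] and box[1]<q[1]<box[3]: print(n,q.round(1),s[4],s[:4])
E
python3 -c "
from h import *
brass(box=(90,60,320,300)); o=robot.get_obs();print(o['tool_pos']);p=o['tool_pos']-[.033,0,.0494]
print('nose/back/die px',proj('scene',[p+[-.032,0,.002],p+[.03,0,.002],[.5316,-.3067,.006],[.5316,-.3067,.05]]).round(1))"
```

```text
scene [103.8 123.1] 396 [389 486  60  12]
scene [115.8 124.6] 92 [452 495  23   7]
scene [123.7 125.8] 50 [489 501  13   5]
scene [129.3 126.7] 36 [512 505  10   5]
scene [105.3 129.7] 126 [417 509  13  24]
scene [123. 131.] 84 [487 518  13  17]
scene [123.1 135.3] 31 [489 537   8   8]
scene [140.4 164.9] 705 [535 645  50  38]
scene [280.6 209.5] 452 [1111  826   23   25]
scene [303.  285.2] 11263 [1150 1073  128  126]
[ 0.58936806 -0.30583215  0.10415849]
nose/back/die px [[144.3 159.6]
 [133.5 176.7]
 [147.  175.9]
 [143.4 163.5]]
```

Call:
{"name": "arm_command", "arguments": {"targets": [[0.012, 0, 0, 0], [0.036, 0, 0, 0], [0.06, 0, 0, 0], [0.072, 0, 0, 0], [0.062, 0, 0, 0], [0.038, 0, 0, 0], [0, 0, 0, 0], [0, 0, 0, 0]]}}

```text
time: 14.15
tool_pos: [0.5862, -0.3063, 0.1044]
ee_rot: [-3.141, 0.003, -0.0]
wrist_force: [0.3, -0.3, -1.3]
width: 0.0139
finger_force: 30.0
```

```bash
python3 -c "
from h import *
brass(box=(125,140,320,240));print(robot.get_obs()['tool_pos'])"
```

```text
scene [141.1 163.1] 860 [537 639  49  39]
scene [280.6 209.5] 449 [1111  826   23   25]
[ 0.58781271 -0.30639752  0.10470907]
```

Call:
{"name": "arm_command", "arguments": {"targets": [[0.012, 0, 0, 0], [0.036, 0, 0, 0], [0.06, 0, 0, 0], [0.072, 0, 0, 0], [0.062, 0, 0, 0], [0.038, 0, 0, 0], [0, 0, 0, 0], [0, 0, 0, 0]]}}

```text
time: 14.87
tool_pos: [0.5866, -0.3064, 0.1045]
ee_rot: [-3.141, 0.003, -0.0]
wrist_force: [1.1, 0.4, -1.0]
width: 0.0139
finger_force: 30.0
```

```bash
python3 -c "
from h import *
brass(box=(125,140,320,240));brass('top',(240,150,420,260));print(robot.get_obs()['tool_pos'])"
```

```text
scene [140.1 162.6] 290 [550 642  20  18]
scene [154.4 168.5] 190 [607 666  21  16]
scene [280.6 209.5] 451 [1111  826   23   25]
top [247.  193.1] 191 [981 765  16  16]
[ 0.58913691 -0.30644716  0.10502316]
```

Call:
{"name": "arm_command", "arguments": {"targets": [[0.012, 0, 0, 0], [0.036, 0, 0, 0], [0.06, 0, 0, 0], [0.072, 0, 0, 0], [0.062, 0, 0, 0], [0.038, 0, 0, 0], [0, 0, 0, 0], [0, 0, 0, 0]]}}

```text
time: 15.63
tool_pos: [0.5865, -0.3063, 0.1043]
ee_rot: [-3.141, 0.003, -0.0]
wrist_force: [0.9, 0.5, -1.7]
width: 0.0138
finger_force: 30.0
```

```bash
python3 -c "
from h import *
print(at('scene',154.4,168.5,.0135),at('scene',154.4,168.5,.05),at('scene',154.4,168.5,.066))
brass(box=(125,140,320,240));brass('top',(240,150,420,260));print(robot.get_obs()['tool_pos'])"
```

```text
[ 0.5083223  -0.29471216  0.0135    ] [ 0.54240968 -0.27260963  0.05      ] [ 0.5573521  -0.26292084  0.066     ]
scene [141.  159.1] 410 [553 624  23  25]
scene [154.2 168.7] 173 [609 668  18  15]
scene [280.6 209.5] 449 [1111  826   23   25]
top [247.  193.1] 191 [981 765  16  16]
[ 0.58911091 -0.30642058  0.10489148]
```

Call:
{"name": "arm_command", "arguments": {"targets": [[0.012, 0, 0, 0], [0.036, 0, 0, 0], [0.06, 0, 0, 0], [0.072, 0, 0, 0], [0.062, 0, 0, 0], [0.038, 0, 0, 0], [0, 0, 0, 0], [0, 0, 0, 0]]}}

```text
time: 16.4
tool_pos: [0.5865, -0.3064, 0.1043]
ee_rot: [-3.141, 0.003, -0.0]
wrist_force: [1.7, -0.5, -1.2]
width: 0.0137
finger_force: 30.0
```

```bash
python3 -c "
from h import *
brass(box=(125,140,320,240));brass('top',(240,150,420,260));print(robot.get_obs()['tool_pos'])"
```

```text
scene [142.5 156.8] 426 [558 617  25  23]
scene [154.4 168.6] 161 [610 668  17  14]
scene [280.5 209.5] 451 [1111  826   23   25]
top [247.  193.1] 191 [981 765  16  16]
[ 0.58908932 -0.30641605  0.10488456]
```

Call:
{"name": "arm_command", "arguments": {"targets": [[0.012, 0, 0, 0], [0.036, 0, 0, 0], [0.06, 0, 0, 0], [0.072, 0, 0, 0], [0.062, 0, 0, 0], [0.038, 0, 0, 0], [0, 0, 0, 0], [0, 0, 0, 0]]}}

```text
time: 17.17
tool_pos: [0.5866, -0.3063, 0.1044]
ee_rot: [-3.141, 0.003, -0.0]
wrist_force: [1.3, -0.8, -0.5]
width: 0.0137
finger_force: 30.0
```

Call:
{"name": "arm_command", "arguments": {"targets": [[0.012, 0, 0, 0], [0.036, 0, 0, 0], [0.06, 0, 0, 0], [0.072, 0, 0, 0], [0.062, 0, 0, 0], [0.038, 0, 0, 0], [0, 0, 0, 0], [0, 0, 0, 0]]}}

```text
time: 17.83
tool_pos: [0.5866, -0.3063, 0.1043]
ee_rot: [-3.141, 0.003, -0.0]
wrist_force: [0.7, 0.1, -1.0]
width: 0.0137
finger_force: 30.0
```

```bash
python3 -c "
from h import *
brass(box=(125,140,320,240));brass('top',(240,150,420,260));print(robot.get_obs()['tool_pos'])"
```

```text
scene [153.9 168.3] 240 [607 663  20  19]
scene [280.6 209.5] 449 [1111  826   23   25]
top [247.  193.1] 192 [981 765  16  16]
[ 0.58912553 -0.30640796  0.10489395]
```

Call:
{"name": "arm_command", "arguments": {"targets": [[0.012, 0, 0, 0], [0.036, 0, 0, 0], [0.06, 0, 0, 0], [0.072, 0, 0, 0], [0.062, 0, 0, 0], [0.038, 0, 0, 0], [0, 0, 0, 0], [0, 0, 0, 0]]}}

```text
time: 18.6
tool_pos: [0.5866, -0.3063, 0.1043]
ee_rot: [-3.141, 0.003, -0.0]
wrist_force: [0.8, -0.4, -0.7]
width: 0.0139
finger_force: 30.0
```

Call:
{"name": "arm_command", "arguments": {"targets": [[0.012, 0, 0, 0], [0.036, 0, 0, 0], [0.06, 0, 0, 0], [0.072, 0, 0, 0], [0.062, 0, 0, 0], [0.038, 0, 0, 0], [0, 0, 0, 0], [0, 0, 0, 0]]}}

```text
time: 19.27
tool_pos: [0.5866, -0.3063, 0.1043]
ee_rot: [-3.141, 0.003, -0.0]
wrist_force: [-0.0, -0.1, 0.1]
width: 0.0136
finger_force: 30.0
```

Call:
{"name": "arm_command", "arguments": {"targets": [[0.005, 0, 0.02, 0], [0.02, 0, 0.05, 0], [0.045, 0, 0.08, 0], [0.075, 0.01, 0.1, 0], [0.105, 0.04, 0.12, 0], [0.135, 0.08, 0.13, 0], [0.15, 0.12, 0.13, 0], [0.15, 0.15, 0.13, 0]]}}

```text
time: 19.93
tool_pos: [0.6669, -0.2295, 0.1708]
ee_rot: [3.141, -0.003, 0.003]
wrist_force: [0.2, -0.5, -1.0]
width: 0.0139
finger_force: 30.0
```

```bash
python3 -c "
from h import *
brass(box=(125,130,320,240));brass('top',(240,100,420,260));o=robot.get_obs();print(o['tool_pos'])
a=robot.snapshot('scene');b=robot.snapshot('top')
f=lambda im,x,y:cv2.convertScaleAbs(cv2.resize(im[y:y+140,x:x+100,::-1],None,fx=4,fy=4,interpolation=cv2.INTER_CUBIC),alpha=1.4,beta=10)
cv2.imwrite('pics/g6.png',np.hstack([f(a,100,100),f(b,310,120)]))"
```

```text
scene [133.3 135.6] 164 [529 527  13  31]
scene [151.6 163.9] 72 [600 653  15   6]
scene [280.6 209.5] 462 [1111  826   23   26]
top [247.1 193.1] 185 [981 765  15  16]
[ 0.66527469 -0.22856447  0.17025511]
```

Call:
{"name": "arm_command", "arguments": {"targets": [[0, 0.02, 0, 0], [0, 0.06, 0, 0], [0, 0.12, 0, 0], [0, 0.18, 0, 0], [0, 0.24, 0, 0], [0, 0.3, 0, 0], [0, 0.34, 0, 0], [0, 0.36, 0, 0]]}}

```text
time: 20.8
tool_pos: [0.6639, -0.0491, 0.1698]
ee_rot: [-3.141, 0.0, 0.002]
wrist_force: [-0.1, -0.2, -0.8]
width: 0.0138
finger_force: 30.0
```

```bash
python3 -c "
from h import *
brass(box=(100,100,320,240));brass('top',(240,100,420,260));o=robot.get_obs();print(o['tool_pos'])
a=robot.snapshot('scene');b=robot.snapshot('top')
g=lambda im:cv2.convertScaleAbs(im,alpha=1.6,beta=15)
f=lambda im,x,y,w,h,k:g(cv2.resize(im[y:y+h,x:x+w,::-1],(w*k,h*k),interpolation=cv2.INTER_CUBIC))
L=np.vstack([f(a,112,140,50,45,8)[:300],f(b,342,185,50,45,8)[:300]])
R=f(a,190,80,130,150,3)
c=np.zeros((600,790,3),np.uint8);c[:,:400]=L;c[:450,400:790]=R
cv2.imwrite('pics/g7.png',c)"
```

```text
scene [202.1 122.9] 369 [796 483  27  19]
scene [210.  138.7] 398 [809 547  69  14]
scene [226.9 140.8] 61 [895 560  26   7]
scene [236.9 142.3] 73 [935 566  24   7]
scene [151.9 166.6] 538 [593 653  33  28]
scene [136.8 170.6] 393 [536 672  23  21]
scene [145.3 170.9] 372 [571 673  23  21]
scene [280.6 209.5] 477 [1111  826   23   26]
top [247.  193.1] 191 [981 765  16  16]
top [375.4 210.6] 416 [1489  830   24   25]
top [367.6 211.5] 366 [1460  836   23   21]
top [361.2 214.3] 188 [1438  850   15   16]
top [365.9 217.7] 177 [1455  865   19   13]
[ 0.66410637 -0.05036029  0.16973912]
```

View pics/g7.png

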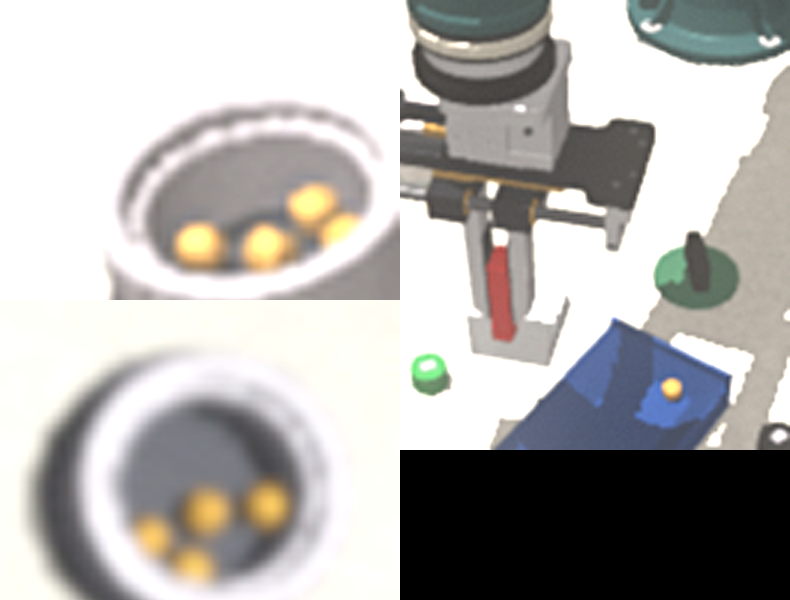

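All ten views are used. The last one shows four slugs in the die, one in the trough at (672,388), and the scoop empty. Next is putting the scoop back on the mat.

Call:
{"name": "arm_command", "arguments": {"targets": [[-0.012, 0.04, 0, 0], [-0.032, 0.11, 0, 0], [-0.052, 0.18, 0, 0], [-0.072, 0.25, 0, 0], [-0.092, 0.32, 0, 0], [-0.112, 0.39, 0, 0], [-0.132, 0.46, 0, 0], [-0.152, 0.53, 0, 0]]}}

```text
time: 21.67
tool_pos: [0.5886, 0.2131, 0.1696]
ee_rot: [3.141, -0.0, -0.002]
wrist_force: [1.1, -0.2, -0.2]
width: 0.0143
finger_force: 30.0
```

Call:
{"name": "arm_command", "arguments": {"targets": [[-0.026, 0.09, 0, 0], [-0.042, 0.14, 0, 0], [-0.052, 0.176, 0, 0], [-0.052, 0.176, 0, 0], [-0.052, 0.176, -0.06, 0], [-0.052, 0.176, -0.12, 0], [-0.052, 0.176, -0.17, 0], [-0.052, 0.176, -0.2, 0]]}}

```text
time: 22.33
tool_pos: [0.5619, 0.2983, 0.0656]
ee_rot: [3.138, 0.005, -0.002]
wrist_force: [-0.3, -0.8, -0.7]
width: 0.0136
finger_force: 30.0
```

Call:
{"name": "arm_command", "arguments": {"targets": [[0, 0, -0.01, 0], [0, 0, -0.018, 0], [0, 0, -0.022, 0], [0, 0, -0.026, 0], [0, 0, -0.03, 0], [0, 0, -0.03, 0]]}}

```text
time: 22.83
tool_pos: [0.563, 0.3017, 0.0555]
ee_rot: [-3.141, -0.002, 0.001]
wrist_force: [-0.3, 0.2, -0.9]
width: 0.0142
finger_force: 30.0
```

Lower about 3 mm more to touch the mat, then release.

Call:
{"name": "arm_command", "arguments": {"targets": [[0, 0, -0.003, 0], [0, 0, -0.005, 0], [0, 0, -0.006, 0], [0, 0, -0.006, 0]]}}

```text
time: 23.17
tool_pos: [0.5628, 0.302, 0.0527]
ee_rot: [-3.141, -0.001, 0.001]
wrist_force: [-0.2, 0.1, 2.7]
width: 0.014
finger_force: 30.0
```

Call:
{"name": "arm_command", "arguments": {"targets": [[0, 0, 0, 0], [0, 0, 0, 0], [0, 0, 0, 0], [0, 0, 0, 0]], "claw": 0.5}}

```text
time: 23.5
tool_pos: [0.5622, 0.3016, 0.0512]
ee_rot: [3.141, 0.001, 0.001]
wrist_force: [-0.2, -0.2, 0.1]
width: 0.0372
finger_force: 0.0
```

Call:
{"name": "arm_command", "arguments": {"targets": [[0, 0, 0.05, 0], [0, 0, 0.12, 0], [0, 0, 0.2, 0], [0, 0, 0.28, 0], [0, 0, 0.3, 0], [0.04, -0.05, 0.3, 0], [0.08, -0.12, 0.3, 0], [0.1, -0.18, 0.3, 0]]}}

```text
time: 24.17
tool_pos: [0.6137, 0.2106, 0.2012]
ee_rot: [3.141, -0.001, 0.002]
wrist_force: [-1.2, -0.9, -0.0]
width: 0.0474
finger_force: 0.0
```

```bash
python3 - <<'E'
from h import *
print(robot.get_obs()["tool_pos"])
R={"top":(225,220,275,260),"scene":(270,155,310,185)}
for n,(x0,y0,x1,y1) in R.items():
    im=cv2.resize(robot.snapshot(n),None,fx=4,fy=4,interpolation=cv2.INTER_CUBIC)[y0*4:y1*4,x0*4:x1*4]
    hsv=cv2.cvtColor(im,cv2.COLOR_RGB2HSV)
    dark=(hsv[...,2]<75).astype(np.uint8)
    disc=((hsv[...,1]>70)&(hsv[...,0]>50)&(hsv[...,0]<90)|(dark>0)).astype(np.uint8)
    for nm,m in(("disc",disc),("bar",dark)):
        k,l,st,c=cv2.connectedComponentsWithStats(m); i=1+st[1:,4].argmax()
        pts=np.argwhere(l==i)[:,::-1].astype(np.float32); r=cv2.minAreaRect(pts)
        cen=(np.array(r[0])+.5)/4-.5+[x0,y0]
        print(n,nm,st[i,4],"rect",cen.round(2),r[1],r[2])
        h=cv2.boxPoints(r); h=(h+.5)/4-.5+[x0,y0]
        for z in((.007,) if nm=="disc" else (.036,.02)): print("  z",z,at(n,*cen,z).round(4),[at(n,*p,z)[:2].round(4).tolist() for p in h] if nm=="bar" and n=="top" else "")
# scoop check: red handle top & nose
E
```

```text
[0.61372018 0.21056343 0.20120728]
top disc 6763 rect [246.75 238.75] (91.92387390136719, 91.92387390136719) 45.0
  z 0.007 [0.4347 0.0452 0.007 ] 
top bar 1769 rect [245.95 238.85] (70.83500671386719, 27.828041076660156) 71.56504821777344
  z 0.036 [0.4336 0.0471 0.036 ] [[0.4545, 0.0655], [0.4614, 0.0464], [0.4129, 0.0287], [0.4061, 0.0478]]
  z 0.02 [0.434  0.0473 0.02  ] [[0.4551, 0.066], [0.4621, 0.0466], [0.413, 0.0287], [0.4061, 0.0481]]
scene disc 4042 rect [288.3 171.8] (107.13534545898438, 74.08538818359375) 6.581944942474365
  z 0.007 [0.4352 0.0472 0.007 ] 
scene bar 2016 rect [288.76 167.3 ] (82.17156219482422, 29.018720626831055) 76.32869720458984
  z 0.036 [0.4486 0.0488 0.036 ] 
  z 0.02 [0.4317 0.047  0.02  ]
```

Call:
{"name": "arm_command", "arguments": {"targets": [[-0.06, -0.055, 0, 0.03], [-0.12, -0.11, 0, 0.06], [-0.18, -0.165, 0, 0.09], [-0.24, -0.22, 0, 0.12], [-0.3, -0.275, 0, 0.15], [-0.34, -0.31, 0, 0.154], [-0.358, -0.3285, 0, 0.154], [-0.358, -0.3285, 0, 0.154]]}}

```text
time: 24.93
tool_pos: [0.4322, 0.0467, 0.2019]
ee_rot: [3.141, -0.001, 0.321]
wrist_force: [0.2, 0.1, -0.5]
width: 0.0469
finger_force: 0.0
```

Call:
{"name": "arm_command", "arguments": {"targets": [[0, 0, -0.05, 0], [0, 0, -0.12, 0], [0, 0, -0.19, 0], [0, 0, -0.26, 0], [0, 0, -0.3, 0], [0, 0, -0.3, 0], [0, 0, -0.3, 0]]}}

```text
time: 25.52
tool_pos: [0.4332, 0.0484, 0.0505]
ee_rot: [-3.14, 0.003, 0.324]
wrist_force: [0.0, 0.3, 1.1]
width: 0.047
finger_force: 0.0
```

Call:
{"name": "arm_command", "arguments": {"targets": [[0.002, -0.002, -0.03, 0], [0.002, -0.002, -0.055, 0], [0.002, -0.002, -0.07, 0], [0.002, -0.002, -0.077, 0], [0.002, -0.002, -0.077, 0], [0.002, -0.002, -0.077, 0]]}}

```text
time: 26.02
tool_pos: [0.4354, 0.0466, 0.0142]
ee_rot: [3.141, -0.002, 0.324]
wrist_force: [-0.3, -0.5, -0.2]
width: 0.0469
finger_force: 0.0
```

Call:
{"name": "arm_command", "arguments": {"targets": [[0, 0, 0, 0], [0, 0, 0, 0], [0, 0, 0, 0], [0, 0, 0, 0], [0, 0, 0, 0], [0, 0, 0, 0]], "claw": 1}}

```text
time: 26.52
tool_pos: [0.4344, 0.0466, 0.0132]
ee_rot: [-3.141, -0.0, 0.323]
wrist_force: [-0.2, 0.6, 0.9]
width: 0.0134
finger_force: 30.0
```

Call:
{"name": "arm_command", "arguments": {"targets": [[0, 0, 0.02, 0], [0, 0, 0.07, 0], [0, 0, 0.13, 0], [0, 0, 0.2, 0], [0, 0, 0.26, 0], [0.01, -0.036, 0.29, 0], [0.026, -0.095, 0.29, 0], [0.044, -0.16, 0.29, 0]]}}

```text
time: 27.18
tool_pos: [0.4572, -0.0337, 0.1605]
ee_rot: [3.14, -0.004, 0.326]
wrist_force: [0.4, 0.3, -3.1]
width: 0.0139
finger_force: 30.0
```

Call:
{"name": "arm_command", "arguments": {"targets": [[0.019, -0.07, 0, 0], [0.038, -0.14, 0, 0], [0.057, -0.21, 0, 0], [0.076, -0.28, 0, 0], [0.095, -0.35, 0, 0], [0.112, -0.41, 0, 0], [0.12, -0.44, 0, 0], [0.12, -0.44, 0, 0]]}}

```text
time: 27.85
tool_pos: [0.5161, -0.257, 0.1572]
ee_rot: [3.141, 0.002, 0.319]
wrist_force: [-0.1, 0.8, -2.6]
width: 0.0137
finger_force: 30.0
```

```bash
python3 - <<'E'
from h import *
o=robot.get_obs();t=o["tool_pos"];print(t,o["ee_rot"])
for n in("scene","top"):
    im=robot.snapshot(n); cv2.imwrite(f"pics/c_{n}.png",im[:,:,::-1])
    c=proj(n,[t-[0,0,.0132-.004]])[0]; x0,y0=int(c[0])-30,int(c[1])-30
    b=cv2.resize(im[y0:y0+60,x0:x0+60],None,fx=4,fy=4,interpolation=cv2.INTER_CUBIC)
    h=cv2.cvtColor(b,cv2.COLOR_RGB2HSV); m=((h[...,1]>60)&(h[...,0]>48)&(h[...,0]<92)&(h[...,2]>40)).astype(np.uint8)
    k,l,st,ce=cv2.connectedComponentsWithStats(m)
    print(n,"pred",c.round(1),"px of cover ring bbox pred",[ (proj(n,[t+[.038*np.cos(a),.038*np.sin(a),-.0132+z] for a in np.linspace(0,6.28,90) for z in(0,.008)])).min(0).round(1), (proj(n,[t+[.038*np.cos(a),.038*np.sin(a),-.0132+z] for a in np.linspace(0,6.28,90) for z in(0,.008)])).max(0).round(1)])
    for s in st[1:]:
        if s[4]>150: print("  bbox",(s[0]/4+x0,s[1]/4+y0),((s[0]+s[2])/4+x0,(s[1]+s[3])/4+y0),s[4])
E
```

```text
[ 0.51611755 -0.25699687  0.15716793] [3.14143105e+00 1.72285437e-03 3.19342963e-01]
scene pred [157.1 131.4] px of cover ring bbox pred [array([140. , 120.1]), array([173.9, 143.3])]
  bbox (np.float64(142.75), np.float64(126.75)) (np.float64(152.75), np.float64(136.5)) 898
top pred [358.8 209.8] px of cover ring bbox pred [array([344.4, 195.6]), array([373.2, 223.9])]
  bbox (np.float64(343.0), np.float64(179.0)) (np.float64(388.0), np.float64(239.0)) 10745
```

Call:
{"name": "arm_command", "arguments": {"targets": [[0.01, -0.03, 0, 0], [0.02, -0.065, 0, 0], [0.028, -0.09, 0, 0], [0.03, -0.0994, -0.02, 0], [0.03, -0.0994, -0.06, 0], [0.03, -0.0994, -0.1, 0], [0.03, -0.0994, -0.14, 0], [0.03, -0.0994, -0.154, 0]]}}

```text
time: 28.62
tool_pos: [0.5291, -0.3, 0.0767]
ee_rot: [-3.135, 0.004, 0.325]
wrist_force: [-0.2, -0.4, -2.5]
width: 0.0137
finger_force: 30.0
```

Call:
{"name": "arm_command", "arguments": {"targets": [[0, 0, 0, 0], [0, 0, 0, 0], [0, 0, 0, 0]]}}

```text
time: 28.87
tool_pos: [0.5322, -0.3032, 0.0828]
ee_rot: [3.139, -0.002, 0.324]
wrist_force: [0.9, 0.3, -1.6]
width: 0.0137
finger_force: 30.0
```

Call:
{"name": "arm_command", "arguments": {"targets": [[0, 0, 0, 0], [0, 0, 0, 0], [0, 0, 0, 0], [0, 0, 0, 0]]}}

```text
time: 29.2
tool_pos: [0.5317, -0.3035, 0.0818]
ee_rot: [3.141, -0.001, 0.323]
wrist_force: [0.5, -0.5, -2.8]
width: 0.0135
finger_force: 30.0
```

Call:
{"name": "arm_command", "arguments": {"targets": [[-0.001, -0.0064, 0, 0], [-0.001, -0.0064, -0.012, 0], [-0.001, -0.0064, -0.024, 0], [-0.001, -0.0064, -0.032, 0], [-0.001, -0.0064, -0.032, 0], [-0.001, -0.0064, -0.032, 0], [-0.001, -0.0064, -0.032, 0]]}}

```text
time: 29.78
tool_pos: [0.5308, -0.3063, 0.0649]
ee_rot: [-3.141, 0.0, 0.323]
wrist_force: [0.1, 0.0, -2.5]
width: 0.0136
finger_force: 30.0
```

Call:
{"name": "arm_command", "arguments": {"targets": [[0, 0, -0.002, 0], [0, 0, -0.004, 0], [0, 0, -0.006, 0], [0, 0, -0.008, 0], [0, 0, -0.01, 0], [0, 0, -0.01, 0], [0, 0, -0.01, 0]]}}

```text
time: 30.37
tool_pos: [0.5308, -0.3064, 0.06]
ee_rot: [-3.142, 0.0, 0.324]
wrist_force: [0.6, 1.1, -1.9]
width: 0.0137
finger_force: 30.0
```

It's inside the recess with no contact force. I'll continue down and press.

Call:
{"name": "arm_command", "arguments": {"targets": [[0, 0, -0.003, 0], [0, 0, -0.006, 0], [0, 0, -0.009, 0], [0, 0, -0.011, 0], [0, 0, -0.013, 0], [0, 0, -0.013, 0], [0, 0, -0.013, 0]]}}

```text
time: 30.95
tool_pos: [0.531, -0.3066, 0.0553]
ee_rot: [3.141, -0.0, 0.324]
wrist_force: [-1.7, 2.8, 5.0]
width: 0.0138
finger_force: 30.0
```

Call:
{"name": "arm_command", "arguments": {"targets": [[0, 0, -0.003, 0], [0, 0, -0.003, 0], [0, 0, -0.003, 0]]}}

```text
time: 31.2
tool_pos: [0.531, -0.3065, 0.0552]
ee_rot: [3.14, -0.001, 0.324]
wrist_force: [-4.3, 3.4, 10.2]
width: 0.0137
finger_force: 30.0
```

Call:
{"name": "arm_command", "arguments": {"targets": [[0, 0, 0.001, 0], [0, 0, 0.002, 0], [0, 0, 0.002, 0], [0, 0, 0.002, 0], [0, 0, 0.002, 0]], "claw": 0.5}}

```text
time: 31.62
tool_pos: [0.5308, -0.3064, 0.0526]
ee_rot: [-3.141, 0.0, 0.323]
wrist_force: [0.9, 0.2, -0.1]
width: 0.0433
finger_force: 0.0
```

Call:
{"name": "arm_command", "arguments": {"targets": [[0, 0, 0.02, 0], [0, 0, 0.06, 0], [0, 0, 0.13, 0], [0, 0, 0.2, 0], [-0.05, 0.03, 0.26, 0], [-0.12, 0.1, 0.28, 0], [-0.18, 0.18, 0.28, 0], [-0.24, 0.25, 0.28, 0]]}}

```text
time: 32.28
tool_pos: [0.4243, -0.1975, 0.195]
ee_rot: [3.139, -0.003, 0.322]
wrist_force: [-0.1, 0.9, 0.9]
width: 0.0468
finger_force: 0.0
```

Call:
{"name": "arm_command", "arguments": {"targets": [[0, 0.07, 0, 0], [0, 0.14, 0, 0], [0, 0.18, 0, 0], [0, 0.18, 0, 0], [0, 0.18, 0, 0]]}}

```text
time: 32.7
tool_pos: [0.4248, -0.1076, 0.1938]
ee_rot: [3.14, -0.001, 0.326]
wrist_force: [0.0, -0.1, 0.5]
width: 0.0471
finger_force: 0.0
```

```bash
python3 - <<'E'
from h import *
print(robot.get_obs()["tool_pos"],robot.get_obs()["wrist_force"],robot.get_obs()["width"])
def blob(n,box,f,z,k0=60):
    x0,y0,x1,y1=box; b=cv2.resize(robot.snapshot(n),None,fx=4,fy=4,interpolation=cv2.INTER_CUBIC)[y0*4:y1*4,x0*4:x1*4]
    m=f(cv2.cvtColor(b,cv2.COLOR_RGB2HSV)).astype(np.uint8); k,l,st,c=cv2.connectedComponentsWithStats(m)
    if k<2: print(n,"none"); return
    i=1+st[1:,4].argmax(); p=np.argwhere(l==i)[:,::-1].astype(np.float32); r,_=cv2.minEnclosingCircle(p) if 0 else (cv2.fitEllipse(cv2.convexHull(p)),0)
    u,v=(np.array(r[0])+.5)/4-.5+[x0,y0]; print(n,st[i,4],(u.round(1),v.round(1)),np.round(r[1],1),"world",at(n,u,v,z).round(4))
green=lambda h:(h[...,1]>60)&(h[...,0]>48)&(h[...,0]<95)
red=lambda h:(h[...,1]>120)&((h[...,0]<6)|(h[...,0]>174))
blob("top",(335,180,400,240),green,.05);blob("scene",(105,130,185,200),green,.05)
blob("top",(130,170,200,235),red,.1);blob("scene",(380,170,440,240),red,.07)
print("expect handle top px",proj("top",[[.5618,.302,.101]]),proj("scene",[[.5618,.302,.071]]))
brass(box=(260,190,320,240))
E
```

```text
[ 0.42482457 -0.10759635  0.19379448] [ 0.00943183 -0.11293212  0.51199619] 0.04705378411390872
top 8194 (np.float64(343.6), np.float64(230.7)) [ 86.3 209. ] world [ 0.4636 -0.236   0.05  ]
scene 4713 (np.float64(143.4), np.float64(163.3)) [ 76.9 121. ] world [ 0.5309 -0.307   0.05  ]
top 1121 (np.float64(159.6), np.float64(190.6)) [34.3 47. ] world [0.5612 0.293  0.1   ]
scene 3266 (np.float64(396.6), np.float64(208.6)) [ 41.8 119.9] world [0.5606 0.3028 0.07  ]
expect handle top px [[156.3994487  190.30677753]] [[396.39808607 208.71133996]]
scene [280.6 209.5] 454 [1111  826   23   25]
```

```bash
python3 -c "
from bench import robot
print(robot.close_job())"
```

```text
the job is handed in; nothing more can be done
None
```

The job is handed in, though no verdict came back: by my last camera and force checks, four slugs are in the die and one is left in the trough, the empty scoop stands upright on its mat, and the cover sits flush in the recess.

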